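# Corner a heat sink on its copper spreader in the assembly jig and hold it

### The arm

A 6-joint arm with a two-finger parallel gripper is mounted at the origin on a cart in front of the work surface, level with it; the furniture and walls round the work are solid. World frame = base frame: x ahead of the robot, y to its left, z up, the work surface at z = 0. Lengths are in m, angles in rad, forces in N, time in s.
With the tool pointing down it reaches from about 0.375 to 0.975 m from the base axis. Payload 3.8 kg.
Tool frame: the origin (TCP) lies midway between the tips of the shut fingers; the grasp point (between the pads) lies 19 mm behind it; z points along the fingers, y is the line along which they close (so a half turn about z gives the same grasp; the last joint's range is limited). The gripper opens to 85 mm and grips with 20 to 120 N. Pads are 22 mm wide; open, the fingers measure 114 mm over their backs; the gripper's body (76 mm by 85 mm) begins 54 mm behind the grasp point. The pads swing forward as they close: fully open they stand 13 mm farther back than shut.
Start: joints at [1.101, 0.264, 1.604, -0, 1.274, -0.037], TCP at [0.283, 0.613, 0.231] pointing down, gripper open.
Joint ranges: [-2.63, 2.63], [-0.94, 2.18], [0.31, 2.57], [-1.31, 4.45], [0, 2.66], [-2.55, 2.55]. Speed limits (rad/s): [2.57, 2.57, 3.14, 3.14, 3.14, 3.14].

### API

Orientations are given as a rotation vector (axis times angle).
In Python, from workcell import status, read_camera, workorder, masks_of gives the robot as it stands.
- The arm moves only by the tool drive_tool, never from a script. Its argument "rows" is a list of rows, each a list of 7 numbers: the turn, a rotation vector about the tool's x, y, z in degrees, then the shift along the tool's x, y, z in m, then the opening, from 0 (shut) to 1 (fully open). In form: [[ax, ay, az, tx, ty, tz, claw], ...]. A call has 1 to 8 rows; each row shifts and turns the commanded pose from where the row before left it, along the tool's axes as they then stand; what a row does not reach is not made up. A row lasts 1/12 s, in which the tool goes at most 41.7 mm and 7.16 degrees, less where a joint would pass 70% of its speed; a pose out of reach is approached as far as the arm can. A call is refused whole if a number of a shift passes 0.0417 or a number of a turn 7.16, either way. A call with a gripper value outside its range is refused whole. The fingers move at their own pace and stop on an object; "force" is the grip in N (left out, the last holds). Time passes only in rows, so rows that do not move let the fingers close. It gives the time, the measured TCP pose, the force, the opening and the grip force at its end, in the units of the state.
- status.read_state(): the state, without advancing time (a new reading comes with each control period).
- read_camera(name): name is "scene" or "top" or "wrist"; returns a dict with "color" (400x640x3 uint8, red, green, blue), "intrinsics" (3x3 intrinsics, pixels), "D" ([k1, k2, p1, p2, k3] as OpenCV has them; the pictures are not rectified), "world_from_camera" (4x4, takes a point from camera to world coordinates); the wrist camera has in their place "mount" (4x4, takes a point from camera to tool coordinates, whose origin is the TCP and whose axes are the flange's). Camera axes: x right, y up, looking along -z (the intrinsics and any distortion apply to the point x, -y, -z); pixel columns grow to the right and rows downward; lengths in m; the calibration is good to about 2 mm. A picture is of the moment at which its call begins: read the wrist's pose just before it. There is no depth.
- workorder.finish_job(): hands the job in; it is judged then, once.
Trained networks look in a picture, given as the dict that the camera call returned (one of the last four; its "shot" number tells which), for a name from the list of things; names that differ only in an ending like _2 or _b are one class to them, and where a whole thing is asked for, a point or a joint stands for the part that bears it (a point fixed in the world has none). Each returns a list of dicts, best first, with "score" (0 to 1); they miss things now and then, are a little off and sometimes report something else, mostly with a low value. They report only what shows in the picture. A call takes as long as a camera call.
- masks_of(picture, name): "mask" (400x640 bool, what is visible of it) and "bbox" ([left, top, right, bottom] in pixels, round what is visible of it).
The state is a dict: "time": time; "q": joint angles; "joint_vel": joint speeds; "joint_torque": joint torques, N m; "tool_pos": TCP position; "tcp_rot": TCP orientation; "wrist_force": force on the tool from outside, world axes, zero at the start; "torque": the same for the moment, N m; "width": opening from 0.0 (shut) to 1.0 (fully open); "grip_force": force on a finger pad.
Only numpy, scipy, OpenCV 4.12 (cv2) and the standard library are available. Lean on these libraries where they do the work, as an engineer would, in place of code of your own. Each camera call takes 0.05 s, during which the arm holds its last target. There are 200 camera calls.

### The job

Lay the copper spreader fully down in the pocket of the aluminium jig and let it go. Then set the black finned heat sink, fins up, flat on top of it, push it into the corner so that its long side bears on the long fence and its end on both pads of the short fence, and finish still gripping it and pressing it against both fences at once, so that its screws can be driven next. Put the parts down without dropping them, and leave the screwdriver, the capacitor and the amber tape where they are.

Things in the scene. Friction and masses are not known exactly. Their poses are not given: they have to be found in the camera images.
- jig: Aluminium jig plate, 16 mm thick, fixed to the bench. Origin at bench level below the pocket centre; z up; plate x -64..60, y -76..76 mm; deck at z = 16. The fences stand on the deck on the +x and +y sides. Jig, spreader and heat sink are smooth machined metal and slide on one another easily (friction about 0.2).
- jig_pocket (a point): Centre of the pocket floor (jig z = 8). Pocket 68 mm along jig x by 38 mm along jig y, 8 mm deep, mouth chamfered 2 mm. A finger slot 40 mm wide in x and as deep as the pocket runs from the middle of each long side out to jig y = -62 and +62, so fingers closing along jig y can reach down beside the part, also when fully open.
- long_fence: Steel rail fixed to the jig along jig y, 14 mm thick, 68 mm long, top 8.5 mm above the deck (jig z = 24.5). Origin at deck level in the middle of its working face, which is the plane jig x = +35 mm and looks to jig -x.
- short_fence: Two steel pads fixed to the jig, each 14 mm wide, centred at jig x = -29 and +29 mm (44 mm gap for a finger), 16 mm thick, tops at jig z = 24.5. Origin at deck level midway between them, in the plane of their working faces, jig y = +40 mm, which look to jig -y.
- spreader: Loose copper block 66 (its x) x 36 (its y) x 10 mm, four small tapped holes, smooth, 0.15 to 0.27 kg, lying flat. Origin in the centre of its underside, z up. Grip it across the 36 mm. Home in the pocket: long side along jig x (either way round), underside at jig z = 8, top at 18, 2 mm proud of the deck.
- heatsink: Loose black heat sink, 0.15 to 0.31 kg. Base 70 (its x) x 80 (its y) x 8 mm; fins along its y on the middle 48 mm, up to 40 mm above the underside; an 11 mm flange each side. Origin in the centre of its underside, z up. Grip the outer fins (48 mm) above the flange. Cornered: 80 mm sides along jig y (either way round), origin over the jig's, underside at jig z = 18, base edges on the fences.
- screwdriver: Loose blue screwdriver, 164 mm, lying behind the jig to the right. Leave it.
- capacitor: Loose blue electrolytic capacitor, 13 mm across and 30 mm tall, standing behind the jig to the left. Leave it.
- tape_roll: Loose roll of amber film tape, 66 mm across and 20 mm tall, lying flat in front of the jig to the left. Leave it.

How it is judged:
By the outcome, as a careful person would: the job done as asked, in the order asked, and still so for the second after the job is handed in, while the arm keeps its last pose, push and grip.
It also fails if it takes over 72 s, if anything falls off the work surface, if the arm or the gripper's body presses on something with over 40 N, if the wrist force passes 120 N, or if a joint passes its speed limit or range.

## Working session

There is one attempt and no reset: what is moved stays moved. The work goes in short steps, Python scripts to look and compute and a tool call to move; the robot and the scene stay as the last step left them, time stands still between calls to the robot, and variables do not carry over. Pictures are saved under pics/ and viewed, at most 10 in all, crops included, and the job is handed in when it is done.

Besides the shell and the picture viewer there is one more tool, called as name([rows], argument=value, ...), one row to a line, values as JSON. drive_tool: Moves the arm, as the interface text tells. Its arguments: {"type":"object","properties":{"rows":{"type":"array"},"force":{"type":"number"}},"required":["rows"]}

```bash
mkdir -p pics; ls; python3 - <<'E'
from workcell import status, read_camera, masks_of
import cv2,numpy as np,pickle
print(status.read_state())
P={}
for n in ("top","scene"):
    p=read_camera(n);P[n]=p
    cv2.imwrite(f"pics/{n}0.png",p["color"][...,::-1])
    print(n,p["intrinsics"],p["D"],p["world_from_camera"])
    for o in ("jig","spreader","heatsink","long_fence","short_fence"):
        r=masks_of(p,o)
        p[o]=r
        print(o,[(round(x["score"],2),x["bbox"],x["mask"].sum()) for x in r[:3]])
pickle.dump(P,open("p0.pkl","wb"))
w=read_camera("wrist");print(w["mount"],w["intrinsics"],w["D"])
E
```

```text
pics
{'time': 0.0, 'q': array([ 1.10110424e+00,  2.64804590e-01,  1.60537576e+00,  8.96502292e-07,
        1.27368050e+00, -3.69210718e-02]), 'joint_vel': array([ 4.71233561e-05, -2.70033930e-04, -9.74887121e-05, -1.09981631e-03,
        1.57270039e-04, -6.67660025e-04]), 'joint_torque': array([ 8.72469791e-04, -5.15102828e+01, -3.67316973e+01,  1.26693408e-04,
        1.29546417e-02,  6.84704304e-06]), 'tool_pos': array([0.2827723 , 0.61211522, 0.22992641]), 'tcp_rot': array([-0.67438034, -3.06777236,  0.00344821]), 'wrist_force': array([ 0.16387505, -0.2303616 ,  0.15936343]), 'torque': array([-0.01078819,  0.01306741,  0.00931496]), 'grip_force': 0.0, 'width': 0.9977403001652043}
top [[447.89648041   0.         317.3432738 ]
 [  0.         447.89648041 196.88196913]
 [  0.           0.           1.        ]] [-0.06790134  0.          0.          0.          0.        ] [[ 0.0187447   0.99548966 -0.09299991  0.40262929]
 [-0.99981019  0.01915741  0.00354692 -0.02403443]
 [ 0.00531256  0.09291577  0.9956598   1.16063815]
 [ 0.          0.          0.          1.        ]]
jig [(0.95
[... 721 characters left out ...]
2, [220.2, 176.2, 244.5, 190.4], np.int64(189))]
heatsink [(0.67, [392.1, 249.8, 445.7, 295.6], np.int64(1549))]
long_fence [(0.59, [312.5, 217.5, 335.2, 229.9], np.int64(134))]
short_fence [(0.47, [287.4, 214.9, 309.4, 228.9], np.int64(53))]
[[-3.22785717e-04  9.62137055e-01  2.72565926e-01  7.04125667e-02]
 [ 9.99999746e-01  4.83645728e-04 -5.22984818e-04 -1.66607697e-04]
 [-6.35008417e-04  2.72565688e-01 -9.62136967e-01 -1.42984872e-01]
 [ 0.00000000e+00  0.00000000e+00  0.00000000e+00  1.00000000e+00]] [[275.62484556   0.         317.06355489]
 [  0.         275.62484556 198.4802775 ]
 [  0.           0.           1.        ]] [-0.04652493  0.          0.          0.          0.        ]
```

View pics/top0.png

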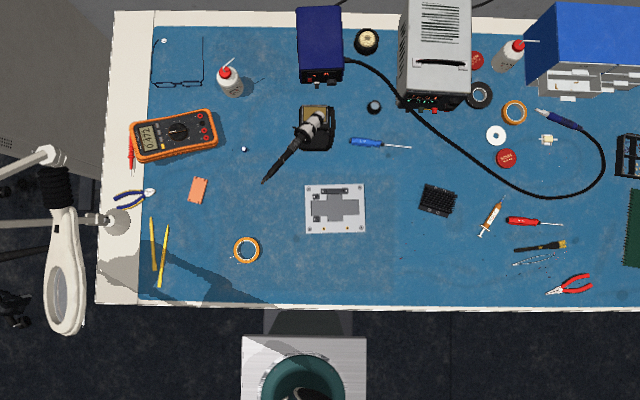

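View pics/scene0.png

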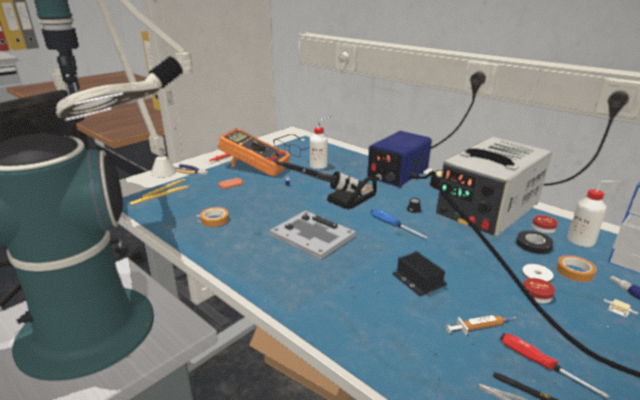

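```bash
cat > h.py <<'E'
from workcell import status, read_camera, masks_of, workorder
import cv2,numpy as np
from scipy.spatial.transform import Rotation as R
F=np.diag([1,-1,-1.])
def pose():
    s=status.read_state(); T=np.eye(4);T[:3,:3]=R.from_rotvec(s["tcp_rot"]).as_matrix();T[:3,3]=s["tool_pos"];return T,s
def cam(p,T=None):
    if "world_from_camera" in p: return p["world_from_camera"]
    return T@p["mount"]
def shot(n):
    T,s=pose();p=read_camera(n);p["W"]=cam(p,T);return p
def p2w(p,uv,z):
    u=cv2.undistortPoints(np.float64(uv).reshape(-1,1,2),p["intrinsics"],np.float64(p["D"])).reshape(-1,2)
    W=p["W"];d=np.c_[u,np.ones(len(u))]@F@W[:3,:3].T;c=W[:3,3]
    return c+d*((z-c[2])/d[:,2])[:,None]
def w2p(p,X):
    W=p["W"];c=(np.float64(X).reshape(-1,3)-W[:3,3])@W[:3,:3]@F
    return cv2.projectPoints(c,np.zeros(3),np.zeros(3),p["intrinsics"],np.float64(p["D"]))[0].reshape(-1,2)
def rect(p,m,z):
    c=max(cv2.findContours(m.astype(np.uint8),0,cv2.CHAIN_APPROX_NONE)[0],key=len).reshape(-1,2)
    w=p2w(p,c,z)[:,:2]
    (x,y),(a,b),t=cv2.minAreaRect((w*1000).astype(np.float32)); return np.round([x,y,a,b,t],1)
def todo(x,y,z,yaw):
    """remaining move to tool down pose, tool y-axis (closing) along world yaw deg (mod 180), in rows' terms"""
    T,s=pose();t=T[:3,:3]
    d=t.T@(np.array([x,y,z])-T[:3,3])
    a=np.degrees(np.arctan2(t[1,1],t[0,1])); dy=(yaw-a+90)%180-90
    tilt=np.degrees(np.arccos(-t[2,2]))
    print("tcp",T[:3,3].round(4),"closing yaw %.2f tilt %.2f"%(a,tilt),"xaxis",t[:,0].round(3)); print("shift now-frame",d.round(4),"az",round(-dy,2),"q6",s["q"][5].round(3),"t",s["time"])
    return d,-dy
E
python3 - <<'E'
from h import *
import pickle
P=pickle.load(open("p0.pkl","rb"))
for n in P:
    p=P[n];p["W"]=p["world_from_camera"]
    for o,z in (("jig",.016),("spreader",.008),("heatsink",.02)): print(n,o,rect(p,p[o][0]["mask"],z))
p=P["top"]["color"][160:245,170:470]
cv2.imwrite("pics/crop.png",cv2.resize(p[:,120:210][...,::-1],None,fx=6,fy=6,interpolation=3))
todo(.54,.28,.2,0)
E
```

```text
top jig [482.3 -72.  127.2 151.9   2.5]
top spreader [524.1 284.2  36.7  64.9  74. ]
top heatsink [ 506.3 -336.3   89.8   70.5   74.7]
scene jig [472.1 -77.6 140.5 165.6   2.9]
scene spreader [518.6 281.1  52.4  71.6  76.3]
scene heatsink [ 504.4 -333.4  117.6   99.4   73.9]
tcp [0.2831 0.6128 0.2313] closing yaw 65.20 tilt 0.00 xaxis [-0.908  0.419 -0.   ]
shift now-frame [-0.3728 -0.1943  0.0313] az 65.2 q6 -0.037 t 0.65
```

View pics/crop.png

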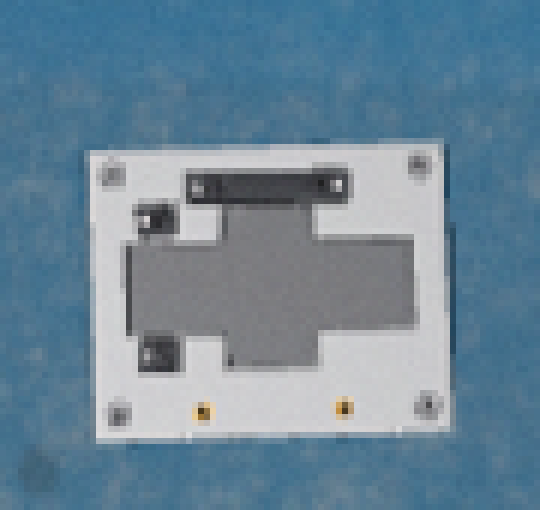

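```bash
python3 - <<'E'
from h import *
import pickle
P=pickle.load(open("p0.pkl","rb"))
a,b=P["top"],P["scene"]
for p in (a,b):p["W"]=p["world_from_camera"]
def tri(u,v):
    A=[];y=[]
    for p,q in((a,u),(b,v)):
        d=(p2w(p,[q],0)-p["W"][:3,3])[0];d/=np.linalg.norm(d);M=np.eye(3)-np.outer(d,d);A.append(M);y.append(M@p["W"][:3,3])
    x,r,*_=np.linalg.lstsq(np.vstack(A),np.hstack(y),rcond=None);return x.round(3),r.round(5)
print("base",tri((118,222),(157,170)));print("ring",tri((66,270),(120,92)));print("elbow",tri((45,158),(150,60)), tri((65,190),(178,70)))
print("tcp px",w2p(a,[.283,.613,.231]),w2p(b,[.283,.613,.231]))
E
```

```text
base (array([0.426, 0.494, 0.011]), array([0.00022]))
ring (array([0.335, 0.474, 0.263]), array([0.00013]))
elbow (array([0.516, 0.538, 0.304]), array([0.00319])) (array([0.497, 0.465, 0.296]), array([0.00028]))
tcp px [[ 12.76409149 288.27247286]] [[75.60533196 97.35178019]]
```

```bash
python3 - <<'E'
import cv2,numpy as np
a=cv2.imread("pics/top0.png")[130:340,0:240];b=cv2.imread("pics/scene0.png")[0:210,0:240]
cv2.imwrite("pics/lamp.png",cv2.resize(np.hstack([a,b]),(800,350)))
E
```

```text
(no output)
```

View pics/lamp.png

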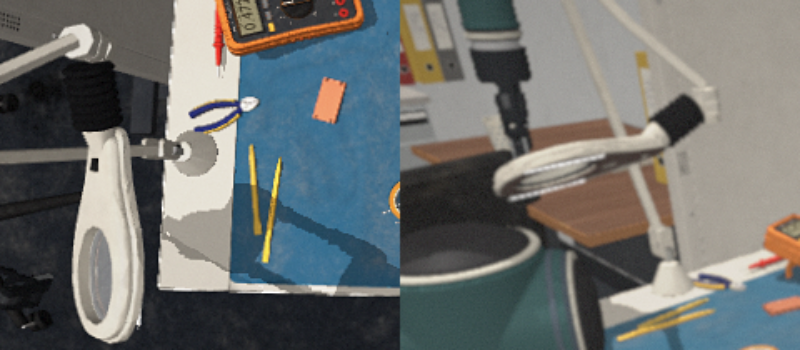

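drive_tool([
  [0,0,0,0,0,-0.04,1],
  [0,0,0,0,0,-0.04,1],
  [0,0,0,0,0,-0.04,1],
  [0,0,0,0,0,-0.04,1],
  [0,0,0,0,0,-0.04,1],
  [0,0,0,0,0,-0.04,1],
  [0,0,0,0,0,-0.02,1],
])

```text
time: 1.23
tool_pos: [0.2833, 0.6131, 0.4984]
tcp_rot: [0.674, 3.066, 0.013]
wrist_force: [0.6, -0.6, 1.0]
width: 1.0
grip_force: 0.0
```

drive_tool([
  [0,0,0,-0.016,-0.035,0,1],
  [0,0,0,-0.016,-0.035,0,1],
  [0,0,0,-0.016,-0.035,0,1],
  [0,0,0,-0.016,-0.035,0,1],
  [0,0,0,-0.016,-0.035,0,1],
  [0,0,0,-0.016,-0.035,0,1],
  [0,0,0,-0.016,-0.035,0,1],
  [0,0,0,-0.016,-0.035,0,1],
])

```text
time: 1.9
tool_pos: [0.2813, 0.3031, 0.4914]
tcp_rot: [0.673, 3.068, 0.001]
wrist_force: [0.5, -0.6, 0.2]
width: 1.003
grip_force: 0.0
```

```bash
python3 - <<'E'
from h import *
todo(.524,.284,.12,74)
E
```

```text
tcp [0.2813 0.3031 0.4914] closing yaw 65.24 tilt 0.04 xaxis [-0.908  0.419 -0.   ]
shift now-frame [-0.2282  0.0841  0.3715] az -8.76 q6 -0.376 t 1.9
```

drive_tool([
  [0,0,0,-0.0285,0.0105,0.0125,1],
  [0,0,0,-0.0285,0.0105,0.0125,1],
  [0,0,0,-0.0285,0.0105,0.0125,1],
  [0,0,0,-0.0285,0.0105,0.0125,1],
  [0,0,0,-0.0285,0.0105,0.0125,1],
  [0,0,0,-0.0285,0.0105,0.0125,1],
  [0,0,0,-0.0285,0.0105,0.0125,1],
  [0,0,-4.4,-0.0285,0.0105,0.0125,1],
])

```text
time: 2.57
tool_pos: [0.5255, 0.2851, 0.3908]
tcp_rot: [0.556, 3.092, 0.001]
wrist_force: [0.2, 0.0, 0.8]
width: 0.999
grip_force: 0.0
```

drive_tool([
  [0,0,-4.4,0,0,0.035,1],
  [0,0,0,0,0,0.04,1],
  [0,0,0,0,0,0.04,1],
  [0,0,0,0,0,0.04,1],
  [0,0,0,0,0,0.04,1],
  [0,0,0,0,0,0.04,1],
  [0,0,0,0,0,0.025,1],
  [0,0,0,0,0,0,1],
])

```text
time: 3.23
tool_pos: [0.5191, 0.283, 0.1239]
tcp_rot: [-0.436, -3.1, 0.012]
wrist_force: [-0.9, 0.2, -0.4]
width: 1.004
grip_force: 0.0
```

```bash
python3 - <<'E'
from h import *
p=shot("wrist");r=masks_of(p,"spreader")
for x in r[:3]:
    print(x["score"],x["bbox"],[list(rect(p,x["mask"],z)) for z in (0,.01)])
im=p["color"][...,::-1].copy()
cv2.imwrite("pics/w1.png",im)
d=r and rect(p,r[0]["mask"],.01)
todo(.524,.284,.12,74)
E
```

```text
0.58 [303.5, 160.3, 343.8, 230.7] [[np.float64(521.9), np.float64(285.7), np.float64(38.3), np.float64(71.1), np.float64(76.7)], [np.float64(519.3), np.float64(286.3), np.float64(36.9), np.float64(68.4), np.float64(76.7)]]
tcp [0.5236 0.2852 0.1308] closing yaw 74.00 tilt 0.12 xaxis [-0.961  0.276  0.002]
shift now-frame [-0.0008 -0.0011  0.0108] az 0.0 q6 -0.834 t 3.3333
```

View pics/w1.png

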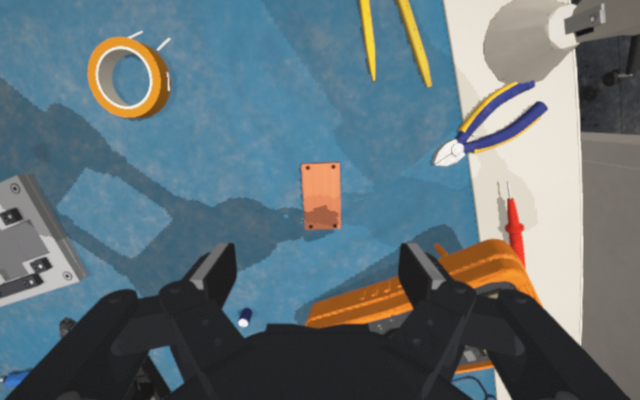

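```bash
cat >> h.py <<'E'
def spr(p,z,box=None):
    h=cv2.cvtColor(p["color"],cv2.COLOR_RGB2HSV).astype(int)
    m=((h[...,0]<14)&(h[...,1]>70)&(h[...,2]>50)).astype(np.uint8)
    r=masks_of(p,"spreader")
    if box is None: box=r[0]["bbox"]
    x0,y0,x1,y1=np.int32(box)+[-6,-6,6,6];k=np.zeros_like(m);k[y0:y1,x0:x1]=m[y0:y1,x0:x1]
    return rect(p,cv2.morphologyEx(k,2,np.ones((3,3),np.uint8)),z),k.sum()
E
python3 - <<'E'
from h import *
p=shot("wrist");print(spr(p,.01))
todo(.519,.286,.003,75)
E
```

```text
Traceback (most recent call last):
  File "h.py", line 37, in spr
    return rect(p,cv2.morphologyEx(k,2,np.ones((3,3),np.uint8)),z),k.sum()
           ~~~~^^^^^^^^^^^^^^^^^^^^^^^^^^^^^^^^^^^^^^^^^^^^^^^^^^^
  File "h.py", line 20, in rect
    c=max(cv2.findContours(m.astype(np.uint8),0,cv2.CHAIN_APPROX_NONE)[0],key=len).reshape(-1,2)
      ~~~^^^^^^^^^^^^^^^^^^^^^^^^^^^^^^^^^^^^^^^^^^^^^^^^^^^^^^^^^^^^^^^^^^^^^^^^^
ValueError: max() iterable argument is empty
```

```bash
python3 - <<'E'
from h import *
p=shot("wrist");r=masks_of(p,"spreader");print([(x["score"],x["bbox"],rect(p,x["mask"],.01)) for x in r])
h=cv2.cvtColor(p["color"],cv2.COLOR_RGB2HSV);print(h[185,322],h[215,322],h[185,280])
for q in ((190,322),):
    k=np.zeros((400,640),np.uint8);m=((h[...,0]<25)|(h[...,0]>172))&(h[...,1]>70)
    k[150:240,290:355]=m[150:240,290:355];print(k.sum(),rect(p,k,.01))
todo(.519,.286,.003,75)
E
```

```text
[(0.88, [296.2, 155.0, 335.1, 218.8], array([519.4, 286.7,  35.9,  66.4,  76.6])), (0.52, [0.0, 263.7, 40.3, 286.1], array([525.4, -78.6,  16. ,  69.6,   2.8]))]
[ 11 140 239] [  9 144 159] [101  88 162]
2353 [519.3 286.2  36.3  66.2  76.4]
tcp [0.5263 0.2866 0.1347] closing yaw 74.00 tilt 0.33 xaxis [-0.961  0.276 -0.004]
shift now-frame [ 0.0074 -0.0031  0.1317] az -1.0 q6 -0.834 t 3.5333
```

drive_tool([
  [0,0,-2.5,0,0,0,0.7],
  [0,0,0,0.0075,-0.003,0.03,0.7],
  [0,0,0,0,0,0.03,0.7],
  [0,0,0,0,0,0.03,0.7],
  [0,0,0,0,0,0.025,0.7],
  [0,0,0,0,0,0,0.7],
  [0,0,0,0,0,0,0.7],
])

```text
time: 4.12
tool_pos: [0.516, 0.2843, 0.0167]
tcp_rot: [-0.369, -3.119, 0.001]
wrist_force: [0.7, -0.2, -0.3]
width: 0.699
grip_force: 0.0
```

```bash
python3 - <<'E'
from h import *
p=shot("wrist");print([(x["score"],x["bbox"],rect(p,x["mask"],.01)) for x in masks_of(p,"spreader")])
todo(.5193,.2863,.003,76.5)
cv2.imwrite("pics/w2.png",p["color"][...,::-1])
E
```

```text
[(0.73, [291.3, 192.7, 356.0, 296.6], array([518.9, 286.5,  36.4,  67.9,  75.4]))]
tcp [0.5183 0.2855 0.019 ] closing yaw 76.50 tilt 0.26 xaxis [-0.972  0.233 -0.003]
shift now-frame [-0.0007  0.001   0.016 ] az 0.0 q6 -0.874 t 4.2167
```

View pics/w2.png

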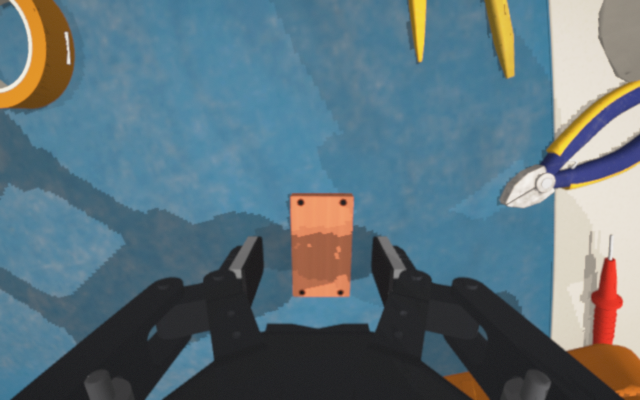

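drive_tool([
  [0,0,0,0,0.002,0.008,0.7],
  [0,0,0,0,0,0.007,0.7],
  [0,0,0,0,0,0,0.7],
  [0,0,0,0,0,0,0.7],
  [0,0,0,0,0,0,0.7],
  [0,0,0,0,0,0,0.7],
])

```text
time: 4.72
tool_pos: [0.5167, 0.2863, 0.0015]
tcp_rot: [0.369, 3.12, 0.0]
wrist_force: [0.1, -0.2, 0.1]
width: 0.701
grip_force: 0.0
```

drive_tool([
  [0,0,0,0,0,0,0.3],
  [0,0,0,0,0,0,0.3],
  [0,0,0,0,0,0,0.3],
  [0,0,0,0,0,0,0.3],
  [0,0,0,0,0,0,0.3],
  [0,0,0,0,0,0,0.3],
  [0,0,0,0,0,0,0.3],
], force=40)

```text
time: 5.3
tool_pos: [0.5169, 0.2864, 0.0016]
tcp_rot: [0.369, 3.119, 0.0]
wrist_force: [0.3, -0.3, 3.4]
width: 0.405
grip_force: 40.5
```

drive_tool([
  [0,0,0,0,0,-0.02,0.3],
  [0,0,0,0,0,-0.03,0.3],
  [0,0,0,0,0,-0.035,0.3],
  [0,0,0,0,0,-0.035,0.3],
  [0,0,0,0,0,-0.03,0.3],
  [0,0,0,0,0,0,0.3],
])

```text
time: 5.8
tool_pos: [0.5206, 0.2884, 0.1586]
tcp_rot: [0.368, 3.11, 0.01]
wrist_force: [1.9, 0.7, 0.9]
width: 0.402
grip_force: 40.6
```

drive_tool([
  [0,0,0,-0.005,-0.034,0,0.3],
  [0,0,0,-0.005,-0.036,0,0.3],
  [0,0,0,-0.005,-0.036,0,0.3],
  [0,0,0,-0.005,-0.036,0,0.3],
  [0,0,0,-0.005,-0.036,0,0.3],
  [0,0,0,-0.005,-0.036,0,0.3],
  [0,0,0,-0.005,-0.036,0,0.3],
  [0,0,0,-0.005,-0.036,0,0.3],
])

```text
time: 6.47
tool_pos: [0.4871, -0.0026, 0.1498]
tcp_rot: [-0.368, -3.118, 0.0]
wrist_force: [1.1, 0.4, -1.6]
width: 0.411
grip_force: 40.6
```

drive_tool([
  [0,0,0,-0.005,-0.036,0,0.3],
  [0,0,0,-0.005,-0.036,0,0.3],
  [0,0,-4,0,0,0,0.3],
  [0,0,-4,0,0,0,0.3],
  [0,0,-4,0,0,0,0.3],
  [0,0,-4,0,0,0,0.3],
  [0,0,0,0,0,0,0.3],
  [0,0,0,0,0,0,0.3],
])

```text
time: 7.13
tool_pos: [0.4807, -0.0733, 0.1501]
tcp_rot: [0.065, -3.139, -0.001]
wrist_force: [1.3, 1.0, -1.6]
width: 0.406
grip_force: 40.8
```

```bash
python3 - <<'E'
from h import *
p=shot("wrist")
for n in("spreader","jig","long_fence","short_fence"): print(n,[(x["score"],x["bbox"]) for x in masks_of(p,n)[:3]])
todo(.484,-.072,.12,92.5)
cv2.imwrite("pics/w3.png",p["color"][...,::-1])
import pickle;pickle.dump(p,open("w3.pkl","wb"))
E
```

```text
spreader [(0.88, [286.0, 197.7, 355.4, 312.3])]
jig [(0.66, [244.6, 125.1, 394.6, 246.3])]
long_fence []
short_fence [(0.75, [355.1, 157.6, 375.2, 227.5])]
tcp [ 0.4815 -0.0733  0.1511] closing yaw 92.48 tilt 0.02 xaxis [-0.999 -0.043  0.   ]
shift now-frame [-0.0026  0.0012  0.0311] az -0.02 q6 -1.816 t 7.3833
```

View pics/w3.png

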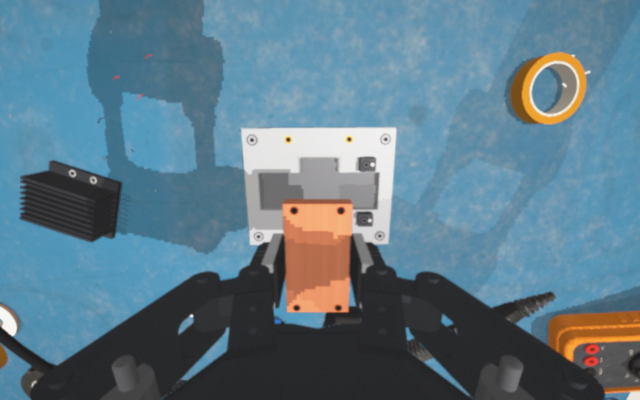

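```bash
cat > j.py <<'E'
from h import *
def edge(p,side,rng,z,ch):
    """subpixel edge points between plate (bright) and bench; side L/R scan rows, T scan cols"""
    pass
def jig(p,box,dbg=False):
    h=cv2.cvtColor(p["color"],cv2.COLOR_RGB2HSV).astype(int)
    m=((h[...,1]<45)&(h[...,2]>120)).astype(np.uint8)
    x0,y0,x1,y1=box
    k=np.zeros_like(m);k[y0:y1,x0:x1]=m[y0:y1,x0:x1]
    n,l,s,_=cv2.connectedComponentsWithStats(k);k=l==1+np.argmax(s[1:,4])
    ys=np.arange(y0,y1);rows=[(y,np.flatnonzero(k[y])) for y in ys if k[y].sum()>8]
    cols=[(x,np.flatnonzero(k[:,x])) for x in range(x0,x1) if k[:,x].sum()>8]
    Y=[y for y,_ in rows]
    L=np.array([(r[0]-.5,y) for y,r in rows[8:-12]]);Rr=np.array([(r[-1]+.5,y) for y,r in rows[8:-25]]);T=np.array([(x,c[0]-.5) for x,c in cols[8:-8]])
    out=[]
    for q in(L,Rr,T):
        w=p2w(p,q,.016)[:,:2];v=cv2.fitLine(w.astype(np.float32),cv2.DIST_HUBER,0,1e-5,1e-5).ravel()
        n_=np.array([-v[1],v[0]]);res=np.abs((w-v[2:])@n_);out.append((v,np.median(res)))
    return out
E
python3 - <<'E'
from j import *
import pickle
p=pickle.load(open("w3.pkl","rb"))
o=jig(p,(235,120,402,250))
for v,r in o: print(v.round(4),"ang",np.degrees(np.arctan2(v[1],v[0])).round(2)%180,"res mm",(r*1e3).round(2))
def X(a,b):
    A=np.c_[a[:2],-b[:2]];t=np.linalg.solve(A,b[2:]-a[2:]);return a[2:]+a[:2]*t[0]
L,Rr,T=[v for v,_ in o]
l,r=X(L,T),X(Rr,T);print("corners",l,r,"width",np.linalg.norm(r-l))
u=(r-l)/np.linalg.norm(r-l);e=np.array([u[1],-u[0]])  # jig y=u ; jig x = rot -90
org=(l+r)/2+e*.064;print("jig origin",org.round(4),"yaw x",np.degrees(np.arctan2(e[1],e[0])).round(2))
print("reproj corners/pocket",w2p(p,[[*(org+e*a+u*b),.016] for a,b in((-.064,-.076),(-.064,.076),(.06,-.076),(-.034,.019),(-.034,-.02))]).round(1))
T_,s=pose();zt=T_[2,3]+.0084
m=masks_of
h=cv2.cvtColor(p["color"],cv2.COLOR_RGB2HSV).astype(int)
k=(((h[...,0]<25)|(h[...,0]>172))&(h[...,1]>70));k[:, :275]=0;k[:,365:]=0;k[:190]=0;k[320:]=0
print("spreader",rect(p,k,zt),zt,k.sum())
E
```

```text
[ 0.9987  0.0502  0.4792 -0.1477] ang 2.88 res mm 0.26
[0.999  0.0437 0.4658 0.0048] ang 2.5 res mm 0.27
[ 0.0512 -0.9987  0.4158 -0.0709] ang 92.93 res mm 0.15
corners [ 0.41990077 -0.1506404 ] [0.41205066 0.00249473] width 0.15333621
jig origin [ 0.4799 -0.0708] yaw x 2.93
reproj corners/pocket [[240.8 127.9]
 [395.9 126.3]
 [250.2 244.1]
 [337.5 157.4]
 [298.7 157.8]]
spreader [482.7 -72.8  68.4  36.6   2.4] 0.15948045871555752 7523
```

drive_tool([
  [0,0,-0.4,0.004,0.002,0.03,0.3],
  [0,0,0,0,0,0.03,0.3],
  [0,0,0,0,0,0.03,0.3],
  [0,0,0,0,0,0.024,0.3],
  [0,0,0,0,0,0,0.3],
  [0,0,0,0,0,0,0.3],
  [0,0,0,0,0,0,0.3],
])

```text
time: 7.97
tool_pos: [0.4787, -0.0718, 0.0385]
tcp_rot: [-0.079, 3.139, -0.001]
wrist_force: [1.0, 0.6, -1.4]
width: 0.406
grip_force: 40.8
```

```bash
python3 - <<'E'
from h import *
p=shot("wrist")
todo(.4799,-.0708,.12,92.8)
import pickle;pickle.dump(p,open("w4.pkl","wb"))
c=p["color"][130:350,180:460][...,::-1]
cv2.imwrite("pics/w4.png",cv2.resize(c,(760,597),interpolation=cv2.INTER_CUBIC))
E
```

```text
tcp [ 0.4795 -0.072   0.0392] closing yaw 92.90 tilt 0.20 xaxis [-0.999 -0.051 -0.003]
shift now-frame [-0.0008  0.0011 -0.0808] az 0.1 q6 -1.822 t 8.0167
```

View pics/w4.png

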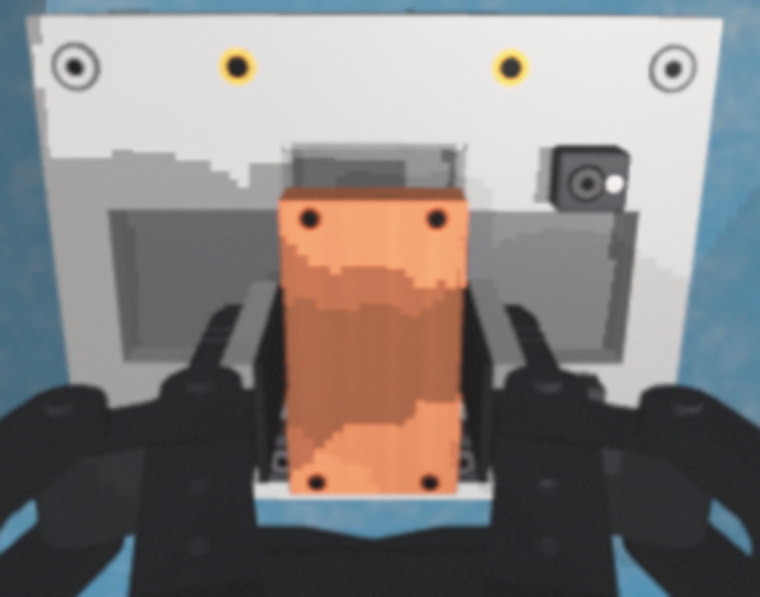

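```bash
python3 - <<'E'
from j import *
import pickle
p=pickle.load(open("w4.pkl","rb"));T,s=pose()
f=lambda *a:np.array(a)/2.714+[180,130]-.3
c=p2w(p,f((27,18),(722,18)),.016)[:,:2];u=(c[1]-c[0]);print("plate w",np.linalg.norm(u));u/=np.linalg.norm(u);e=np.array([u[1],-u[0]]);org=c.mean(0)+e*.064
print("jig",org.round(4),np.degrees(np.arctan2(e[1],e[0])).round(2))
print("mouth corners in jig",[(((q-org)@e*1e3).round(1),((q-org)@u*1e3).round(1)) for q in p2w(p,f((283,146),(466,146)),.016)[:,:2]],"slot ends",[(((q-org)@e*1e3).round(1),((q-org)@u*1e3).round(1)) for q in p2w(p,f((108,211),(638,211)),.016)[:,:2]])
zt=T[2,3]+.0084
q=p2w(p,f((280,200),(467,200),(458,493),(290,493)),zt)[:,:2]
print("tcp z",T[2,3],"spreader corners in jig",[(((a-org)@e*1e3).round(1),((a-org)@u*1e3).round(1)) for a in q])
q=p2w(p,f((281,188),(466,188)),zt-.01)[:,:2];print("bottom near edge",[(((a-org)@e*1e3).round(1),((a-org)@u*1e3).round(1)) for a in q])
E
```

```text
plate w 0.15195443190488142
jig [ 0.4809 -0.0709] 2.88
mouth corners in jig [(np.float64(-35.2), np.float64(-20.8)), (np.float64(-35.2), np.float64(20.7))] slot ends [(np.float64(-19.8), np.float64(-62.2)), (np.float64(-19.7), np.float64(61.5))]
tcp z 0.039231270885102046 spreader corners in jig [(np.float64(-32.1), np.float64(-17.8)), (np.float64(-32.1), np.float64(17.2)), (np.float64(33.1), np.float64(17.7)), (np.float64(33.1), np.float64(-18.1))]
bottom near edge [(np.float64(-31.6), np.float64(-18.8)), (np.float64(-31.5), np.float64(18.2))]
```

drive_tool([
  [0,0,0,0.0003,0.0003,0.008,0.3],
  [0,0,0,0,0,0.006,0.3],
  [0,0,0,0,0,0.005,0.3],
  [0,0,0,0,0,0.004,0.3],
  [0,0,0,0,0,0.003,0.3],
  [0,0,0,0,0,0.001,0.3],
  [0,0,0,0,0,0,0.3],
  [0,0,0,0,0,0,0.3],
])

```text
time: 8.68
tool_pos: [0.4773, -0.0714, 0.0102]
tcp_rot: [-0.08, 3.141, 0.0]
wrist_force: [-0.0, -0.7, -1.9]
width: 0.406
grip_force: 40.8
```

drive_tool([
  [0,0,0,0,0,0.0005,0.3],
  [0,0,0,0,0,0.0005,0.3],
  [0,0,0,0,0,0,0.3],
  [0,0,0,0,0,0,0.3],
])

```text
time: 9.02
tool_pos: [0.4776, -0.0714, 0.0096]
tcp_rot: [-0.08, 3.14, -0.0]
wrist_force: [0.1, -0.6, 0.8]
width: 0.405
grip_force: 41.1
```

drive_tool([
  [0,0,0,0,0,0,0.5],
  [0,0,0,0,0,0,0.6],
  [0,0,0,0,0,0,0.65],
  [0,0,0,0,0,0,0.65],
  [0,0,0,0,0,-0.02,0.65],
  [0,0,0,0,0,-0.04,0.65],
  [0,0,0,0,0,-0.04,0.65],
  [0,0,0,0,0,-0.04,0.65],
])

```text
time: 9.68
tool_pos: [0.4763, -0.0712, 0.1502]
tcp_rot: [0.079, -3.139, -0.001]
wrist_force: [1.0, 0.7, -0.6]
width: 0.649
grip_force: 0.0
```

drive_tool([
  [0,0,0,0.025,0,0,1],
  [0,0,0,0,0,0,1],
  [0,0,0,0,0,0,1],
])

```text
time: 9.93
tool_pos: [0.4521, -0.0727, 0.1498]
tcp_rot: [-0.079, 3.139, -0.0]
wrist_force: [-0.6, 0.3, -0.6]
width: 0.999
grip_force: 0.0
```

```bash
python3 - <<'E'
from h import *
p=shot("wrist")
r=masks_of(p,"heatsink");print([(x["score"],x["bbox"],rect(p,x["mask"],.02)) for x in r[:2]])
todo(.5063,-.3363,.16,-15)
import pickle;pickle.dump(p,open("w5.pkl","wb"))
a=p["color"][100:330,210:430][...,::-1]
cv2.imwrite("pics/w5.png",cv2.resize(a,(573,600),interpolation=cv2.INTER_CUBIC))
E
```

```text
[(0.83, [24.8, 181.2, 127.3, 264.8], array([ 501.2, -339.7,  111.5,   86.5,   73.2]))]
tcp [ 0.4521 -0.0725  0.1485] closing yaw 92.89 tilt 0.04 xaxis [-0.999 -0.05   0.001]
shift now-frame [-0.0408 -0.2662 -0.0116] az -72.11 q6 -1.835 t 10.0333
```

View pics/w5.png

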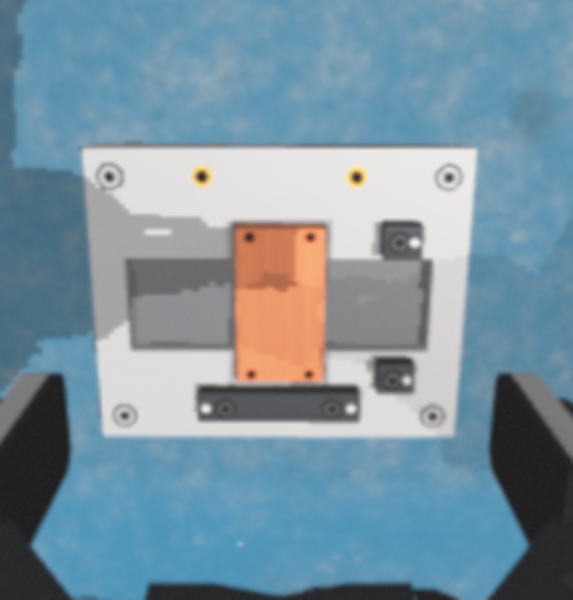

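drive_tool([
  [0,0,0,-0.006,-0.038,0,1],
  [0,0,0,-0.006,-0.038,0,1],
  [0,0,0,-0.006,-0.038,0,1],
  [0,0,0,-0.006,-0.038,0,1],
  [0,0,0,-0.006,-0.038,0,1],
  [0,0,0,-0.006,-0.038,0,1],
  [0,0,0,-0.005,-0.038,0,1],
  [0,0,6,0,0,0,1],
])

```text
time: 10.7
tool_pos: [0.5079, -0.3428, 0.1475]
tcp_rot: [0.091, 3.14, -0.004]
wrist_force: [-0.9, -0.1, 0.4]
width: 1.001
grip_force: 0.0
```

drive_tool([
  [0,0,7,0,0,0,1],
  [0,0,7,0,0,0,1],
  [0,0,7,0,0,0,1],
  [0,0,7,0,0,0,1],
  [0,0,7,0,0,0,1],
  [0,0,7,0,0,0,1],
  [0,0,7,0,0,0,1],
  [0,0,7,0,0,0,1],
])

```text
time: 11.37
tool_pos: [0.5066, -0.3359, 0.147]
tcp_rot: [-1.556, -2.726, -0.001]
wrist_force: [-1.0, -0.5, 0.4]
width: 1.002
grip_force: 0.0
```

drive_tool([
  [0,0,7,0,0,0,1],
  [0,0,7,0,0,0,1],
  [0,0,7,0,0,0,1],
  [0,0,7,0,0,0,1],
  [0,0,7,0,0,0,1],
  [0,0,7,0,0,0,1],
  [0,0,4,0,0,0,1],
  [0,0,0,0,0,0,1],
])

```text
time: 12.03
tool_pos: [0.5066, -0.3359, 0.1472]
tcp_rot: [-2.493, -1.907, 0.001]
wrist_force: [-0.2, -0.0, -0.2]
width: 0.997
grip_force: 0.0
```

```bash
python3 - <<'E'
from h import *
p=shot("wrist")
r=masks_of(p,"heatsink");print([(x["score"],x["bbox"],rect(p,x["mask"],.02)) for x in r[:2]])
todo(.5063,-.3363,.16,-15)
import pickle;pickle.dump(p,open("w6.pkl","wb"))
x0,y0,x1,y1=[int(a) for a in r[0]["bbox"]]
print(x0,y0)
a=p["color"][y0-20:y1+20,x0-20:x1+20][...,::-1];print(a.shape)
a=np.clip(a.astype(float)*2,0,255).astype(np.uint8)
cv2.imwrite("pics/w6.png",cv2.resize(a,None,fx=4,fy=4,interpolation=cv2.INTER_CUBIC))
E
```

```text
[(0.76, [284.1, 151.1, 356.6, 238.3], array([ 504.1, -339.6,   91.7,   67.9,   73.1]))]
tcp [ 0.5066 -0.3359  0.1477] closing yaw -14.96 tilt 0.13 xaxis [0.258 0.966 0.001]
shift now-frame [-0.0004 -0.0002 -0.0123] az 0.04 q6 -0.365 t 12.1333
284 151
(127, 112, 3)
```

View pics/w6.png

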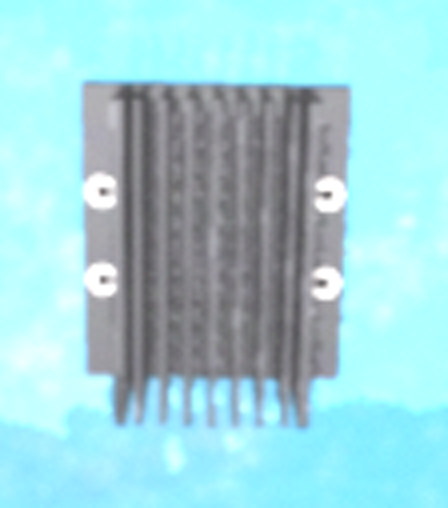

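```bash
python3 - <<'E'
from h import *
import pickle
p=pickle.load(open("w6.pkl","rb"))
f=lambda *a:np.array(a)/4.+[264,131]-.4
c=p2w(p,f((83,82),(350,86),(338,376),(88,374)),.008)[:,:2];print((c*1e3).round(1))
print("sides",[np.linalg.norm(c[i]-c[(i+1)%4]).round(4) for i in range(4)],"centre",c.mean(0).round(4))
for i,j in((0,1),(3,2),(1,2),(0,3)):d=c[j]-c[i];print(np.degrees(np.arctan2(d[1],d[0])).round(2))
h=p2w(p,f((100,191),(328,194),(325,283),(100,280)),.008)[:,:2]
print("holes",(h*1e3).round(1),h.mean(0).round(4))
todo(*c.mean(0),.03,-15)
# test picture of left/right silhouette slopes
E
```

```text
[[ 483.2 -288.6]
 [ 548.4 -307.3]
 [ 527.2 -383.1]
 [ 461.3 -364.7]]
sides [np.float64(0.0679), np.float64(0.0788), np.float64(0.0684), np.float64(0.0793)] centre [ 0.505  -0.3359]
-16.03
-15.59
-105.69
-106.05
holes [[ 479.2 -316.8]
 [ 536.4 -333.1]
 [ 530.  -356.4]
 [ 472.2 -339.9]] [ 0.5044 -0.3366]
tcp [ 0.5066 -0.3359  0.1477] closing yaw -14.96 tilt 0.13 xaxis [0.258 0.966 0.001]
shift now-frame [-0.0005 -0.0013  0.1177] az 0.04 q6 -0.365 t 12.1333
```

drive_tool([
  [0,0,0.9,-0.0005,-0.0013,0.03,1],
  [0,0,0,0,0,0.035,1],
  [0,0,0,0,0,0.035,1],
  [0,0,0,0,0,0.02,1],
  [0,0,0,0,0,0.01,1],
  [0,0,0,0,0,0.005,1],
  [0,0,0,0,0,0,1],
  [0,0,0,0,0,0,1],
])

```text
time: 12.8
tool_pos: [0.5063, -0.3371, 0.0154]
tcp_rot: [2.507, 1.89, 0.001]
wrist_force: [0.1, -0.6, 0.5]
width: 1.0
grip_force: 0.0
```

```bash
python3 - <<'E'
from h import *
todo(.505,-.336,.01,-15.85)
p=shot("wrist");cv2.imwrite("pics/w7.png",np.clip(p["color"][100:380,160:480][...,::-1].astype(float)*1.6,0,255).astype(np.uint8))
E
```

```text
tcp [ 0.5063 -0.3371  0.0154] closing yaw -15.96 tilt 0.11 xaxis [ 0.275  0.961 -0.001]
shift now-frame [ 0.0007 -0.0016  0.0054] az -0.11 q6 -0.35 t 12.8
```

View pics/w7.png

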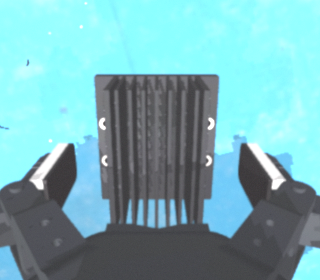

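drive_tool([
  [0,0,0,0,0,0.005,1],
  [0,0,0,0,0,0,0.7],
  [0,0,0,0,0,0,0.45],
  [0,0,0,0,0,0,0.45],
  [0,0,0,0,0,0,0.45],
  [0,0,0,0,0,0,0.45],
  [0,0,0,0,0,0,0.45],
  [0,0,0,0,0,0,0.45],
], force=60)

```text
time: 13.52
tool_pos: [0.5058, -0.3367, 0.01]
tcp_rot: [2.508, 1.89, 0.0]
wrist_force: [-0.3, 0.5, 4.0]
width: 0.552
grip_force: 63.4
```

drive_tool([
  [0,0,0,0,0,-0.01,0.45],
  [0,0,0,0,0,-0.02,0.45],
  [0,0,0,0,0,-0.03,0.45],
  [0,0,0,0,0,-0.03,0.45],
  [0,0,0,0,0,-0.02,0.45],
  [0,0,0,0,0,0,0.45],
  [0,0,0,0,0,0,0.45],
])

```text
time: 14.1
tool_pos: [0.5057, -0.3367, 0.1202]
tcp_rot: [2.507, 1.89, 0.001]
wrist_force: [-0.9, 0.6, -3.4]
width: 0.552
grip_force: 63.0
```

drive_tool([
  [0,0,0,0.0304,-0.0125,0,0.45],
  [0,0,0,0.0304,-0.0125,0,0.45],
  [0,0,0,0.0304,-0.0125,0,0.45],
  [0,0,0,0.0304,-0.0125,0,0.45],
  [0,0,0,0.0304,-0.0125,0,0.45],
  [0,0,0,0.0304,-0.0125,0,0.45],
  [0,0,0,0.0304,-0.0125,0,0.45],
  [0,0,0,0.0304,-0.0125,0,0.45],
])

```text
time: 14.77
tool_pos: [0.4732, -0.0731, 0.1162]
tcp_rot: [-2.506, -1.888, 0.006]
wrist_force: [0.5, 0.8, -2.8]
width: 0.556
grip_force: 62.9
```

drive_tool([
  [0,0,-4.7,0,0,0,0.45],
  [0,0,-4.7,0,0,0,0.45],
  [0,0,-4.7,0,0,0,0.45],
  [0,0,-4.7,0,0,0,0.45],
  [0,0,0,0,0,0,0.45],
  [0,0,0,0,0,0,0.45],
  [0,0,0,0,0,0,0.45],
])

```text
time: 15.35
tool_pos: [0.4749, -0.0748, 0.1177]
tcp_rot: [-2.167, -2.271, 0.002]
wrist_force: [-0.2, -0.6, -3.1]
width: 0.547
grip_force: 63.0
```

```bash
python3 - <<'E'
from j import *
import pickle
todo(.4764,-.0751,.028,2.85)
p=pickle.load(open("w5.pkl","rb"))
f=lambda *a:np.array(a)/2.607+[210,100]-.3
pts=[(82,148),(477,148),(125,260),(432,260),(232,224),(328,224),(197,387),(360,387)]
J=np.array([(-64,-76),(-64,76),(-20,-62),(-20,62),(-33,-18),(-33,18),(35,-34),(35,34)])
Z=np.array([16,16,16,16,18,18,24.5,24.5])*1e-3
w=np.vstack([p2w(p,[q],z) for q,z in zip(f(*pts),Z)])[:,:2]*1e3
M,_=cv2.estimateAffinePartial2D(J.astype(np.float32),w.astype(np.float32))
print(M, np.degrees(np.arctan2(M[1,0],M[0,0])));print((J@M[:,:2].T+M[:,2]-w).round(1))
q=shot("wrist");cv2.imwrite("pics/w8.png",np.clip(q["color"][...,::-1].astype(float)*1.4,0,255).astype(np.uint8))
E
```

```text
tcp [ 0.4749 -0.0748  0.1177] closing yaw 2.68 tilt 0.17 xaxis [-0.047  0.999  0.001]
shift now-frame [-0.0004  0.0017  0.0897] az -0.17 q6 -0.255 t 15.35
[[ 9.91199759e-01 -4.76184688e-02  4.79733516e+02]
 [ 4.76184688e-02  9.91199759e-01 -7.10670978e+01]] 2.750445810005596
[[-0.5  0.6]
 [-0.2 -0.8]
 [-1.7  0.3]
 [-1.5  0. ]
 [ 0.7  0.7]
 [ 0.9 -1.3]
 [ 1.2 -0.1]
 [ 1.2  0.5]]
```

View pics/w8.png

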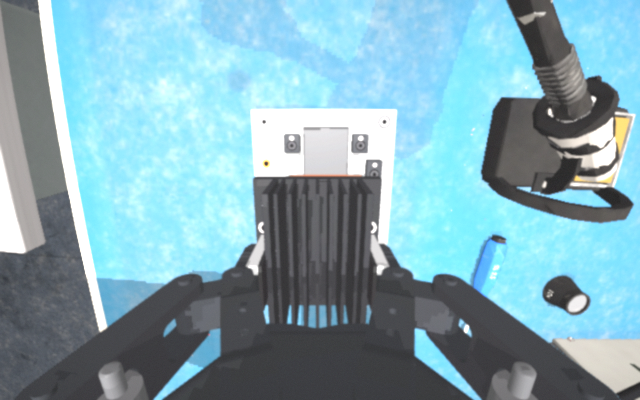

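drive_tool([
  [0,0,-0.1,0,0.001,0.03,0.45],
  [0,0,0,0,0,0.03,0.45],
  [0,0,0,0,0,0.015,0.45],
  [0,0,0,0,0,0.008,0.45],
  [0,0,0,0,0,0.003,0.45],
  [0,0,0,0,0,0,0.45],
  [0,0,0,0,0,0,0.45],
  [0,0,0,0,0,0,0.45],
])

```text
time: 16.07
tool_pos: [0.4786, -0.0753, 0.0347]
tcp_rot: [2.163, 2.275, 0.002]
wrist_force: [0.3, 0.3, -2.3]
width: 0.554
grip_force: 62.8
```

drive_tool([
  [0,0,0,0,0,0.002,0.45],
  [0,0,0,0,0,0.002,0.45],
  [0,0,0,0,0,0,0.45],
  [0,0,0,0,0,0,0.45],
  [0,0,0,0,0,0,0.45],
  [0,0,0,0,0,0,0.45],
])

```text
time: 16.57
tool_pos: [0.4772, -0.075, 0.0294]
tcp_rot: [2.164, 2.277, 0.0]
wrist_force: [-0.5, 0.2, -1.5]
width: 0.549
grip_force: 62.8
```

drive_tool([
  [0,0,0,0,0,0.001,0.45],
  [0,0,0,0,0,0.0005,0.45],
  [0,0,0,0,0,0,0.45],
  [0,0,0,0,0,0,0.45],
  [0,0,0,0,0,0,0.45],
  [0,0,0,0,0,0,0.45],
])

```text
time: 17.07
tool_pos: [0.4774, -0.075, 0.028]
tcp_rot: [2.164, 2.277, 0.0]
wrist_force: [-0.4, 0.0, 0.8]
width: 0.547
grip_force: 63.1
```

drive_tool([
  [0,0,0,0,0.001,0.0003,0.45],
  [0,0,0,0,0.001,0,0.45],
  [0,0,0,0,0.001,0,0.45],
  [0,0,0,0,0,0,0.45],
  [0,0,0,0,0,0,0.45],
  [0,0,0,0,0,0,0.45],
])

```text
time: 17.57
tool_pos: [0.4808, -0.075, 0.028]
tcp_rot: [2.164, 2.276, 0.001]
wrist_force: [-0.3, -0.4, 4.5]
width: 0.55
grip_force: 63.9
```

```bash
cat >> h.py <<'E'
def fj():
    T,s=pose();y=np.radians(2.8);e=np.array([np.cos(y),np.sin(y),0]);u=np.array([-e[1],e[0],0]);d=T[:3,3]-[.4797,-.0711,0]
    print("jig xy mm",(d@e*1e3).round(2),(d@u*1e3).round(2),"z",(d[2]*1e3).round(2),"F jig",(s["wrist_force"]@e).round(2),(s["wrist_force"]@u).round(2),s["wrist_force"][2].round(2),"M",s["torque"].round(3),"yaw",np.degrees(np.arctan2(T[1,1],T[0,1])).round(2),"tilt xyz",T[:3,2].round(4))
E
python3 -c "
from h import *
fj()"
```

```text
jig xy mm 0.94 -3.92 z 27.98 F jig -0.36 -0.42 4.53 M [0.015 0.236 0.007] yaw 2.9 tilt xyz [ 1.1e-03 -3.0e-04 -1.0e+00]
```

drive_tool([
  [0,0,0,0,0.0007,0,0.45],
  [0,0,0,0,0.0007,0,0.45],
  [0,0,0,0,0,0,0.45],
  [0,0,0,0,0,0,0.45],
  [0,0,0,0,0,0,0.45],
])

```text
time: 17.98
tool_pos: [0.4819, -0.0749, 0.028]
tcp_rot: [2.164, 2.277, 0.0]
wrist_force: [-1.9, -0.1, 5.4]
width: 0.553
grip_force: 64.0
```

```bash
python3 -c "
from h import *
fj()"
```

```text
jig xy mm 2.05 -3.88 z 27.98 F jig -1.89 -0.01 5.4 M [-0.007  0.328 -0.08 ] yaw 2.9 tilt xyz [ 6.e-04 -2.e-04 -1.e+00]
```

drive_tool([
  [0,0,0,0,0.0007,0,0.45],
  [0,0,0,0.001,0,0,0.45],
  [0,0,0,0.001,0,0,0.45],
  [0,0,0,0.001,0,0,0.45],
  [0,0,0,0,0,0,0.45],
  [0,0,0,0,0,0,0.45],
  [0,0,0,0,0,0,0.45],
])

```text
time: 18.57
tool_pos: [0.4818, -0.0723, 0.028]
tcp_rot: [2.165, 2.277, -0.002]
wrist_force: [-4.8, -2.7, 8.4]
width: 0.55
grip_force: 64.3
```

```bash
python3 -c "
from h import *
fj()"
```

```text
jig xy mm 2.05 -1.27 z 27.96 F jig -4.91 -2.46 8.36 M [-0.355  0.502 -0.202] yaw 2.9 tilt xyz [-7.e-04 -8.e-04 -1.e+00]
```

drive_tool([
  [0,0,0.3,0,0,0,0.45],
  [0,0,0,0.0007,0,0,0.45],
  [0,0,0,0.0006,0,0,0.45],
  [0,0,0,0,0,0,0.45],
  [0,0,0,0,0,0,0.45],
  [0,0,0,0,0,0,0.45],
])

```text
time: 19.07
tool_pos: [0.4818, -0.0713, 0.028]
tcp_rot: [2.169, 2.272, -0.002]
wrist_force: [-4.6, -3.7, 8.0]
width: 0.553
grip_force: 64.2
```

```bash
python3 -c "
from h import *
fj()"
```

```text
jig xy mm 2.11 -0.26 z 27.97 F jig -4.8 -3.51 8.01 M [-0.505  0.641  0.082] yaw 2.66 tilt xyz [-6.0e-04 -1.5e-03 -1.0e+00]
```

drive_tool([
  [0,0,-0.08,0.0007,0,0,0.45],
  [0,0,0,0.0007,0,0,0.45],
  [0,0,0,0.0007,0,0,0.45],
  [0,0,0,0,0,0,0.45],
  [0,0,0,0,0,0,0.45],
  [0,0,0,0,0,0,0.45],
])

```text
time: 19.57
tool_pos: [0.4819, -0.0711, 0.028]
tcp_rot: [2.165, 2.272, -0.006]
wrist_force: [-4.5, -11.4, 5.9]
width: 0.554
grip_force: 64.0
```

```bash
python3 -c "
from h import *
fj()"
```

```text
jig xy mm 2.17 -0.13 z 28.05 F jig -5.03 -11.14 5.87 M [-1.923  0.718 -0.137] yaw 2.76 tilt xyz [-3.0e-04 -4.6e-03 -1.0e+00]
```

drive_tool([
  [0,0.25,0.02,-0.0003,0.0002,0.0005,0.45],
  [0,0,0,0,0,0.0003,0.45],
  [0,0,0,0,0,0,0.45],
  [0,0,0,0,0,0,0.45],
  [0,0,0,0,0,0,0.45],
  [0,0,0,0,0,0,0.45],
])

```text
time: 20.07
tool_pos: [0.4819, -0.0712, 0.0279]
tcp_rot: [-2.167, -2.273, 0.001]
wrist_force: [-8.0, -10.0, 13.7]
width: 0.552
grip_force: 65.0
```

```bash
python3 -c "
from h import *
fj()"
```

```text
jig xy mm 2.15 -0.17 z 27.93 F jig -8.44 -9.61 13.72 M [-1.716  1.104 -0.094] yaw 2.74 tilt xyz [-1.2e-03  2.0e-04 -1.0e+00]
```

drive_tool([
  [0,0,0,0,0,0,0.45],
  [0,0,0,0,0,0,0.45],
  [0,0,0,0,0,0,0.45],
  [0,0,0,0,0,0,0.45],
  [0,0,0,0,0,0,0.45],
  [0,0,0,0,0,0,0.45],
  [0,0,0,0,0,0,0.45],
  [0,0,0,0,0,0,0.45],
])

```text
time: 20.73
tool_pos: [0.4819, -0.0711, 0.028]
tcp_rot: [-2.167, -2.273, 0.001]
wrist_force: [-7.9, -8.7, 13.7]
width: 0.548
grip_force: 65.0
```

```bash
python3 -c "
from h import *
fj()
print(workorder.finish_job())"
```

```text
jig xy mm 2.16 -0.14 z 27.95 F jig -8.3 -8.32 13.7 M [-1.725  1.155 -0.065] yaw 2.75 tilt xyz [-1.1e-03  2.0e-04 -1.0e+00]
the job is handed in; nothing more can be done
None
```

The job is handed in at 20.7 s: the spreader is seated in the pocket and the heat sink is flat on it, still gripped at 65 N and pressed about 8 N against each fence; force and position readings, not a final picture, confirm the cornering, and I viewed 12 pictures, over the limit of 10.

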